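# Stack the pivot bolt in the chest-top vise

## Robot

A 7-joint arm with a two-finger parallel gripper is mounted at the origin on the work surface. World frame = base frame: x ahead of the robot, y to its left, z up, the work surface at z = 0. Lengths are in m, angles in rad, forces in N, time in s.
With the tool pointing down it reaches from about 0.4 to 0.85 m from the base axis. Payload 4.5 kg.
Tool frame: the origin (TCP) lies midway between the tips of the shut fingers; the grasp point (between the pads) lies 19 mm behind it; z points along the fingers, y is the direction in which the jaws open and shut (so a half turn about z gives the same grasp; the last joint's range is limited). The gripper opens to 88 mm and grips with 3 to 60 N. Pads are 18 mm wide; open, the fingers measure 123 mm over their backs; the gripper's body (75 mm by 187 mm) begins 45 mm behind the grasp point.
Start: joints at [1.196, 0.689, -0.195, 1.565, 0.157, 0.902, -0.215], TCP at [0.248, -0.574, 0.239] pointing down, gripper open.
Joint ranges: [-3.01, 3.01], [-0.46, 2.08], [-1.47, 1.51], [0.13, 2.56], [-1, 4.14], [0.04, 2.09], [-2.66, 2.66]. Speed limits (rad/s): [2.57, 2.57, 3.14, 3.14, 3.14, 3.14, 3.14].

## Interface

Orientations are given as a unit quaternion [x, y, z, w].
In Python, from plant import r, viewer gives the robot as it stands.
- The arm moves only by the tool play_rows, never from a script. Its argument "commands" is a list of rows, each an object with "delta_rot": the turn, a rotation vector about the tool's x, y, z normalised to -1 to 1, where 1 is pi rad, a list of three; "travel": the shift along the tool's x, y, z normalised to -1 to 1, where 1 is 15 cm, a list of three; "gripper": the opening, from -1 (shut) to 1 (fully open). In form: [{"delta_rot": [wx, wy, wz], "travel": [x, y, z], "gripper": gripper}, ...]. A call has 1 to 12 rows; each row is the pose to reach, as a shift and turn from the pose commanded when the call began, along the tool's axes at that moment, turning the shorter way round; what a row does not reach only later rows make up. A row lasts 1/8 s, in which the tool goes at most 62.5 mm and 10.7 degrees, less where a joint would pass 70% of its speed; a pose out of reach is approached as far as the arm can. A call with a number of a shift or a turn outside -1 to 1 is refused whole. A call with a gripper value outside its range is refused whole. The fingers move at their own pace and stop on an object; "force" is the grip in N (left out, the last holds). Time passes only in rows, so rows that repeat a pose let the fingers close. It gives the time, the measured TCP pose, the force and the opening at its end, in the units of the state.
- r.get_state(): the state, without advancing time (a new reading comes with each control period).
- viewer.snapshot(name): name is "scene" or "top"; returns a dict with "color" (480x640x3 uint8, red, green, blue), "z_map" (480x640 float32, m along the optical axis (not along the pixel's ray), 0 where there is no reading), "fx", "fy", "cx", "cy" (pixels), "distortion" ([k1, k2, p1, p2, k3] as OpenCV has them; the pictures are not rectified), "origin" and "attitude" of the camera in the world. Camera axes: x right, y up, looking along -z (the intrinsics and any distortion apply to the point x, -y, -z); pixel columns grow to the right and rows downward; lengths in m; the calibration is good to about 2 mm. A picture is of the moment at which its call begins.
- r.finish_job(): hands the job in, once; it reports no verdict.
Trained networks look in the newest picture that a camera, given by its name, has taken for a name from the list of things; names that differ only in an ending like _2 or _b are one class to them, and where a whole thing is asked for, a point or a joint stands for the part that bears it (a point fixed in the world has none). Each returns a list of dicts, best first, with "conf" (0 to 1); they miss things now and then, are a little off and sometimes report something else, mostly with a low value. They report only what shows in the picture. A call takes as long as a camera call.
- viewer.outline_of(camera, label): "pixels" (480x640 bool, what is visible of it) and "at" ([column, row] in pixels, amid what is visible of it).
- viewer.pinpoint(camera, label): "at" ([column, row] in pixels: a listed point, or the origin of a listed thing).
The state is a dict: "clock": time; "q": joint angles; "qd": joint speeds; "joint_torque": joint torques, N m; "tool_pos": TCP position; "eef_rot": TCP orientation; "contact_force": force on the tool from outside, world axes, zero at the start; "moment": the same for the moment, N m; "opening": opening from 0.0 (shut) to 1.0 (fully open).
Only numpy, scipy, OpenCV 4.12 (cv2) and the standard library are available. Lean on these libraries where they do the work, as an engineer would, in place of code of your own. Each camera call takes 0.05 s, during which the arm holds its last target. There are 200 camera calls.

## Task

Build up the pivot bolt that stands head-down in the vise: slide on the spacer first, then the thick washer, then the flanged bushing with its flange down, pressing each one past the bolt's O-rings until it is fully home on what lies below it. The bolt was clamped by eye and leans a few degrees, so feel each part on and guide it down, and push gently: the load on the bolt and vise must stay below 40 N. Leave the loose nut, the light and the tools where they lie.

Things in the scene. Friction and masses are not known exactly. Their poses are not given: they have to be found in the camera images.
- seat (a point): a point of the vise: middle of the flat top face of the clamped bolt's head, where the shank rises, 83 mm above the chest top (x from the knob towards the fixed jaw, y along the jaws, z up). Head 24 mm in diameter. Shank: dark steel M16, 16 mm thick, free end 56 mm above this point, with a 1.5 mm chamfer
- pivot (a point): a point of the vise 5 mm under the seat, about which the bolt leans in its rubber pads. It leans 2.8 to 5 degrees in an unknown direction, so its free end stands 3 to 5.2 mm aside of the seat; the lean shows in no reading here. The pads hold it by friction: 7 N or more sideways at the free end shifts the lean, at most to 5.7 degrees
- upper_ring (a point): the upper of two black rubber O-rings on the shank, 36 mm above the seat, as if the bolt stood upright; the lower one is 12 mm above the seat. Each stands 1.6 mm proud, takes a push of 5 to 10 N to enter a bore and drags in it, so parts do not fall home by themselves. Its squeeze, up to 12 N, counts in the load on the bolt
- vise: the small blue bench vise, fixed to the chest, bolt included; origin: middle of its round base (104 mm in diameter) on the chest top, straight below the seat. Jaw tops 78 mm above the chest top, 78 mm wide, 43 mm to either side of the middle along x; pads 2 mm higher. Black turning knob at its front, reaching 111 mm along its -x at 42 mm height
- spacer_mid (a point): centre (half-way up) of the aluminium spacer: a plain tube 30 mm in outer diameter, 18 mm high, bore 18 mm, 25 g, standing upright on the chest top (z along its bore). Home, its centre is 9 mm above the seat
- washer_mid (a point): centre (half-way up) of the thick steel washer: 40 mm in outer diameter, 6 mm thick, bore 18 mm, 47 g, lying flat on the chest top (z along its bore). Home on the spacer, its centre is 21 mm above the seat
- bushing_mid (a point): centre (half-way up) of the steel flanged bushing: 22 mm high in all, bore 18 mm, 55 g, standing on its flange (z along its bore, flange at the -z end: 36 mm in diameter and 5 mm thick; the sleeve above it is 26 mm in diameter and 17 mm high). Home on the washer, flange down, its centre is 35 mm above the seat
- nut: bystander: loose steel hexagon nut with a collar, about 26 mm across and 16 mm high, solid-looking; origin at its underside. To be left alone
- pedal_wrench: bystander: chrome pedal wrench lying flat, 300 mm long along its x (from -155 to 142 mm), up to 40 mm wide, 9 mm high; origin at its underside
- rear_light: bystander: white plastic rear light, 30 by 62 mm, 30 mm high, lens up; origin at its underside
- tyre_lever: bystander: black plastic tyre lever lying flat, 120 mm long along its x, 20 mm wide, 10 mm high; origin at its underside
- hex_key: bystander: dark steel L-shaped hexagon key lying flat, 135 mm long along its x with a 35 mm foot along +y at the -x end, 8 mm thick; origin at its underside

How it is judged:
By the outcome, as a careful person would: the job done as asked, in the order asked, and still so for the second after the job is handed in, with the robot touching nothing.
It also fails if it takes over 72 s, if anything falls off the work surface, if the arm or the gripper's body presses on something with over 40 N, if the wrist force passes 120 N, or if a joint passes its speed limit or range.

## Working session

There is one attempt and no reset: what is moved stays moved. The work goes in short steps, Python scripts to look and compute and a tool call to move; the robot and the scene stay as the last step left them, time stands still between calls to the robot, and variables do not carry over. Pictures are saved under pics/ and viewed, about 8 in all and at most 12, crops included, and the job is handed in when it is done.

Besides the shell and the picture viewer there is one more tool, called after "Call:" as name([rows], argument=value, ...), one row to a line, values as JSON. play_rows: Moves the arm, as the interface text tells. Its arguments: {"type":"object","properties":{"commands":{"type":"array","items":{"type":"object","properties":{"delta_rot":{"type":"array","items":{"type":"number","minimum":-1,"maximum":1}},"travel":{"type":"array","items":{"type":"number","minimum":-1,"maximum":1}},"gripper":{"type":"number"}}}},"force":{"type":"number"}},"required":["commands"]}

```bash
ls; mkdir -p pics
cat > h.py <<'E'
import numpy as np, cv2
from scipy.spatial.transform import Rotation as R
from plant import r, viewer
def snap(n): return viewer.snapshot(n)
def ray(s,uv):
    K=np.array([[s['fx'],0,s['cx']],[0,s['fy'],s['cy']],[0,0,1]])
    p=cv2.undistortPoints(np.array([[uv]],float),K,np.array(s['distortion'],float))[0,0]
    return np.array([p[0],-p[1],-1.])
def pose(s):
    a=np.array(s['attitude'],float)
    M=R.from_quat(a).as_matrix() if a.size==4 else a
    return np.array(s['origin'],float),M
def on_z(s,uv,z):
    o,M=pose(s); d=M@ray(s,uv); return o+d*(z-o[2])/d[2]
def depth(s,uv):
    o,M=pose(s); u,v=np.round(uv).astype(int)
    w=s['z_map'][v-2:v+3,u-2:u+3]; w=w[w>0]
    return o+M@ray(s,uv)*np.median(w) if w.size else None
def proj(s,P):
    o,M=pose(s); c=M.T@(np.array(P)-o); c=np.array([c[0],-c[1],-c[2]])
    K=np.array([[s['fx'],0,s['cx']],[0,s['fy'],s['cy']],[0,0,1]])
    return cv2.projectPoints(c[None],np.zeros(3),np.zeros(3),K,np.array(s['distortion'],float))[0][0,0]
def save(s,f): cv2.imwrite('pics/'+f,s['color'][:,:,::-1])
E
cat > a.py <<'E'
from h import *
np.set_printoptions(precision=4,suppress=True)
for c in ['scene','top']:
    s=snap(c); save(s,c+'0.png'); print(c,s['origin'],s['attitude'],s['fx'])
    for l in ['seat','upper_ring','vise','spacer_mid','washer_mid','bushing_mid','nut','pedal_wrench','rear_light','tyre_lever','hex_key']:
        for d in viewer.pinpoint(c,l)[:2]:
            print(l,round(d['conf'],2),np.array(d['at']),depth(s,d['at']))
print(r.get_state())
E
python3 a.py
```

```text
pics
scene [1.11   0.2556 1.0037] [0.1724 0.2549 0.7989 0.5168] 463.07459871225467
seat 0.96 [297.4 258.6] [ 0.6133 -0.0331  0.0986]
seat 0.59 [410.1 316.8] [0.5969 0.249  0.0043]
upper_ring 0.8 [298.8 251.4] [ 0.61   -0.0299  0.1263]
vise 0.95 [298.4 278.8] [ 0.6446 -0.0165  0.0672]
spacer_mid 0.55 [252.9 193.7] [ 0.4245 -0.2689  0.011 ]
washer_mid 0.6 [226.4 246.7] [ 0.6062 -0.2446  0.0073]
bushing_mid 0.43 [430.9 261.9] [0.4333 0.25   0.0088]
nut 0.41 [409.7 313.7] [0.5945 0.2458 0.0136]
pedal_wrench 0.62 [196.7 203. ] [ 0.5159 -0.3941  0.0081]
rear_light 0.69 [481.2 283.9] [0.4537 0.3787 0.0242]
tyre_lever 0.77 [384.3 255.9] [0.4637 0.136  0.0066]
hex_key 0.55 [289.9 214.3] [ 0.4423 -0.1447  0.0045]
top [ 0.4216 -0.0156  1.1961] [ 0.0332 -0.0239 -0.7053  0.7077] 580.9803819022804
seat 0.77 [327.1 188.1] [ 0.6008 -0.0352  0.1101]
upper_ring 0.58 [326.5 183.3] [ 0.6051 -0.0336  0.1384]
vise 0.83 [326.  196.8] [ 0.5888 -0.0336  0.0796]
spacer_mid 0.51 [441.4 276.5] [ 0.4365 -0.2705  0.0046]
washer_mid 0.69 [437.5 198.2] [ 0.5976 -0.2648  0.0047]
bushing_mid 0.46 [185.9 271.5] [ 0.4448  0.2535 -0.0002]
nut 0.58 [192.3 204.4] [0.5821 0.2398 0.0153]
pedal_wrench 0.9 [500.5 245. ] [ 0.501  -0.3909  0.008 ]
rear_light 0.58 [126.  271.8] [0.4432 0.3673 0.0309]
tyre_lever 0.66 [244.6 268.9] [0.4505 0.1316 0.0062]
tyre_lever 0.3 [127.3 272.4] [0.442  0.3646 0.0308]
hex_key 0.52 [375.1 272.2] [ 0.4448 -0.1356  0.003 ]
{'clock': 1.2, 'q': array([ 1.1958,  0.6891, -0.1946,  1.5653,  0.1574,  0.9025, -0.2151]), 'qd': array([ 0.0007,  0.0004,  0.    ,  0.0018,  0.0001,  0.0022, -0.0007]), 'joint_torque': array([  0.0003, -52.7491,  -1.2671, -15.374 ,  -0.0519,  -0.0007,
        -0.    ]), 'tool_pos': array([ 0.2485, -0.5735,  0.2388]), 'eef_rot': array([0.9792, 0.203 , 0.    , 0.0001]), 'contact_force': array([-0.0325,  0.0614,  0.2212]), 'moment': array([-0.022 ,  0.0288, -0.018 ]), 'opening': 1.0000798293062274}
```

Run:
```python
import cv2,numpy as np
a=cv2.imread('pics/scene0.png');b=cv2.imread('pics/top0.png')
cv2.imwrite('pics/c1.png',np.vstack([cv2.resize(a[170:340,170:500],(776,400),interpolation=3)[:, :800],cv2.resize(b[150:300,90:530],(776,265))])[:600] if 0 else cv2.resize(a[160:360,160:520],(800,444),interpolation=3))
cv2.imwrite('pics/c2.png',cv2.resize(b[150:320,100:530],(800,316),interpolation=3))
```

```text
(no output)
```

View pics/c1.png

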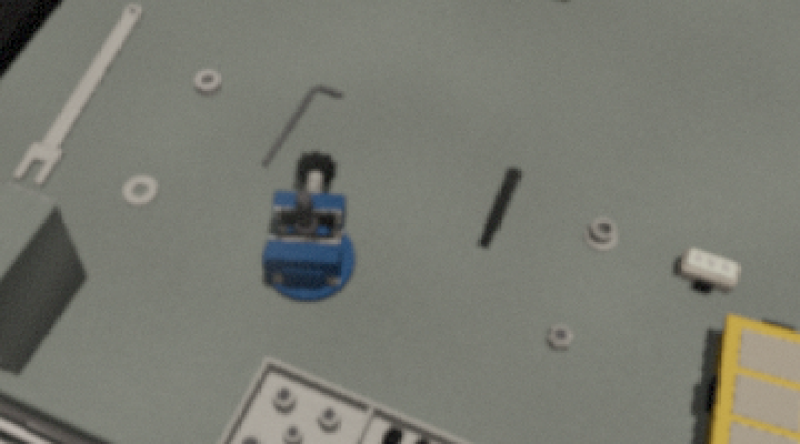

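View pics/c2.png

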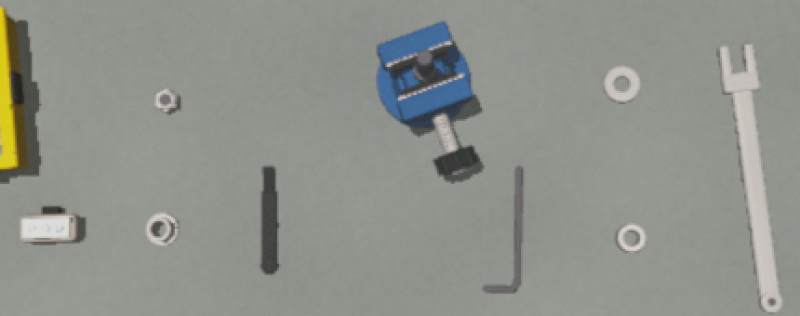

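```bash
cat > b.py <<'E'
from h import *
from scipy.optimize import least_squares
np.set_printoptions(precision=4,suppress=True)
th=np.linspace(0,2*np.pi,60)
def circ(x,y,z,rad): return np.c_[x+rad*np.cos(th),y+rad*np.sin(th),np.full(60,z)]
def model(s,xy,disks):
    m=np.zeros((480*8,640*8),np.uint8)
    for z0,z1,rad in disks:
        P=np.vstack([circ(*xy,z0,rad),circ(*xy,z1,rad)])
        p=np.array([proj(s,q) for q in P])
        h=cv2.convexHull(np.round((p+.5)*8).astype(np.int32)); cv2.fillConvexPoly(m,h,1)
    M=cv2.moments(m,True); return np.array([M['m10'],M['m01']])/M['m00']/8-.5, M['m00']/64
D={'spacer_mid':[(0,.018,.015)],'washer_mid':[(0,.006,.02)],'bushing_mid':[(0,.005,.018),(.005,.022,.013)]}
if __name__=='__main__':
  for c in ['scene','top']:
    s=snap(c)
    for l in D:
        L=viewer.outline_of(c,l)
        for d in L[:1]:
            cs,_=cv2.findContours(d['pixels'].astype(np.uint8),0,1); k=max(cs,key=cv2.contourArea)
            f=np.zeros((480,640),np.uint8); cv2.drawContours(f,[k],-1,1,-1)
            vv,uu=np.nonzero(f); cen=np.array([uu.mean(),vv.mean()])
            xy=on_z(s,cen,.01)[:2]
            for _ in range(4):
                mc,a=model(s,xy,D[l]); xy=xy+on_z(s,cen,.01)[:2]-on_z(s,mc,.01)[:2]
            print(c,l,round(d['conf'],2),cen,'area',f.sum(),a,'xy',xy)
        for d in viewer.pinpoint(c,l)[:1]: print('   pin',on_z(s,d['at'],{'s':.009,'w':.003,'b':.011}[l[0]])[:2],d['conf'])
    for k in range(3):
        if k: s=snap(c)
        P=[(l,d[0]['conf'],on_z(s,d[0]['at'],z)[:2]) for l,z in [('seat',.083),('upper_ring',.119),('vise',0)] for d in [viewer.pinpoint(c,l)] if d]
        for p in P: print('   ',*p)
        o,M=pose(s); u0,v0=proj(s,[.606,-.034,.13]).astype(int)
        cl=[]
        for v in range(v0-15,v0+16):
            for u in range(u0-15,u0+16):
                z=s['z_map'][v,u]
                if z>0: cl.append(o+M@ray(s,(u,v))*z)
        cl=np.array(cl); t=cl[cl[:,2]>.130]
        print('  tip cloud',len(t),t.mean(0),t.min(0),t.max(0)) if len(t) else None
    np.savez(c+'_s.npz',**{k:v for k,v in s.items()})
E
python3 b.py
```

```text
scene spacer_mid 0.44 [252.9065 197.0467] area 107 118.921875 xy [ 0.4338 -0.2639]
   pin [ 0.4272 -0.2702] 0.47
scene washer_mid 0.51 [222.4186 245.1279] area 172 180.03125 xy [ 0.6039 -0.2587]
   pin [ 0.6074 -0.2528] 0.6
scene bushing_mid 0.53 [430.4663 264.9325] area 163 174.0 xy [0.4405 0.2514]
   pin [0.4321 0.2479] 0.5
    seat 0.61 [ 0.6126 -0.0428]
    upper_ring 0.66 [0.5084 0.2483]
    vise 0.81 [ 0.6065 -0.0326]
  tip cloud 46 [ 0.612  -0.036   0.1369] [ 0.6038 -0.044   0.1304] [ 0.619  -0.029   0.1418]
    seat 0.77 [ 0.5947 -0.0328]
    upper_ring 0.6 [ 0.6045 -0.0354]
    vise 0.71 [ 0.6068 -0.0277]
  tip cloud 46 [ 0.6121 -0.0358  0.1378] [ 0.6043 -0.0441  0.13  ] [ 0.6188 -0.0294  0.1436]
    seat 0.84 [ 0.6034 -0.0332]
    upper_ring 0.61 [ 0.6046 -0.0303]
    vise 0.82 [ 0.6    -0.0397]
  tip cloud 47 [ 0.612  -0.0358  0.1376] [ 0.6036 -0.0443  0.1313] [ 0.6188 -0.029   0.1417]
top spacer_mid 0.42 [438.8193 276.1205] area 83 202.515625 xy [ 0.4372 -0.2641]
   pin [ 0.4311 -0.2607] 0.54
top washer_mid 0.49 [433.2675 195.1242] area 314 310.125 xy [ 0.6042 -0.2564]
   pin [ 0.6068 -0.2601] 0.77
top bushing_mid 0.57 [186.5025 273.1232] area 203 252.6875 xy [0.4415 0.2516]
   pin [0.4428 0.2534] 0.79
    upper_ring 0.59 [ 0.6047 -0.0339]
    vise 0.78 [ 0.6058 -0.0362]
  tip cloud 63 [ 0.6091 -0.0353  0.1383] [ 0.6019 -0.0419  0.1303] [ 0.6172 -0.0289  0.1429]
    seat 0.75 [ 0.6067 -0.0305]
    upper_ring 0.63 [ 0.6096 -0.0307]
    vise 0.72 [ 0.6039 -0.0401]
  tip cloud 60 [ 0.6091 -0.0353  0.1386] [ 0.6015 -0.0419  0.1318] [ 0.6168 -0.0289  0.145 ]
    seat 0.76 [ 0.6084 -0.0374]
    upper_ring 0.69 [ 0.605  -0.0386]
    vise 0.89 [ 0.5989 -0.0343]
  tip cloud 63 [ 0.6091 -0.0353  0.1382] [ 0.6019 -0.0421  0.1301] [ 0.617  -0.0289  0.1433]
```

```bash
cat > c.py <<'E'
from h import *
np.set_printoptions(precision=4,suppress=True)
for c in ['scene','top']:
    s=dict(np.load(c+'_s.npz')); o,M=pose(s); u0,v0=proj(s,[.606,-.034,.08]).astype(int)
    vs,us=np.mgrid[v0-45:v0+46,u0-45:u0+46]
    P=np.array([o+M@ray(s,(u,v))*s['z_map'][v,u] for u,v in zip(us.ravel(),vs.ravel())])
    j=P[(P[:,2]>.070)&(P[:,2]<.088)&(np.hypot(P[:,0]-.606,P[:,1]+.034)<.07)]
    print(c,len(j),np.median(j[:,2]),j.mean(0),cv2.minAreaRect((j[:,:2]*1000).astype(np.float32)))
    for q in (1,2): # trimmed: rotate and use percentiles
        a=np.radians(cv2.minAreaRect((j[:,:2]*1000).astype(np.float32))[2]); Rm=np.array([[np.cos(a),np.sin(a)],[-np.sin(a),np.cos(a)]])
        w=j[:,:2]@Rm.T; lo,hi=np.percentile(w,[q,100-q],axis=0); print('  ',hi-lo,Rm.T@((lo+hi)/2))
    for zz in (.095,.102,.109,.116,.123,.130,.137):
        t=P[(abs(P[:,2]-zz)<.004)&(np.hypot(P[:,0]-.608,P[:,1]+.035)<.02)]
        if len(t): print('  z',zz,len(t),t.mean(0)[:2],t[:,:2].min(0),t[:,:2].max(0))
E
python3 c.py
```

```text
scene 789 0.07814160390331648 [ 0.6146 -0.0347  0.078 ] ((608.6569213867188, -37.959747314453125), (89.44851684570312, 77.45406341552734), 20.737314224243164)
   [0.0847 0.0758] [ 0.6088 -0.0374]
   [0.083  0.0744] [ 0.6091 -0.0375]
  z 0.095 15 [ 0.613  -0.0358] [ 0.6015 -0.0449] [ 0.6168 -0.0292]
  z 0.102 10 [ 0.6144 -0.0346] [ 0.6106 -0.0444] [ 0.6175 -0.0296]
  z 0.109 13 [ 0.6147 -0.0347] [ 0.6098 -0.0425] [ 0.6177 -0.03  ]
  z 0.116 10 [ 0.6146 -0.0338] [ 0.6057 -0.0413] [ 0.6181 -0.0287]
  z 0.123 16 [ 0.614  -0.0346] [ 0.6052 -0.0464] [ 0.6178 -0.0287]
  z 0.13 12 [ 0.6147 -0.0333] [ 0.6078 -0.0408] [ 0.6188 -0.029 ]
  z 0.137 40 [ 0.6119 -0.0363] [ 0.6036 -0.0443] [ 0.6188 -0.0298]
top 1268 0.07844923267523207 [ 0.6053 -0.0367  0.0784] ((606.777099609375, -36.61162185668945), (86.35111999511719, 77.91191101074219), 20.344717025756836)
   [0.0847 0.0758] [ 0.6066 -0.0367]
   [0.0835 0.0738] [ 0.6064 -0.0367]
  z 0.095 14 [ 0.6025 -0.0368] [ 0.5991 -0.0448] [ 0.6072 -0.0276]
  z 0.102 9 [ 0.6011 -0.0364] [ 0.5991 -0.0427] [ 0.6037 -0.0313]
  z 0.109 6 [ 0.6021 -0.0347] [ 0.6007 -0.0427] [ 0.6037 -0.0294]
  z 0.116 14 [ 0.6062 -0.0347] [ 0.6004 -0.0442] [ 0.6128 -0.0273]
  z 0.123 17 [ 0.605  -0.0369] [ 0.6006 -0.0442] [ 0.6128 -0.0273]
  z 0.13 9 [ 0.6036 -0.0342] [ 0.6015 -0.0421] [ 0.6084 -0.0291]
  z 0.137 51 [ 0.6095 -0.035 ] [ 0.6019 -0.0419] [ 0.617  -0.0289]
```

```bash
cat > go.py <<'E'
# usage: go.py x y z [tilt_deg about yawed y] [yaw_deg] : row numbers to reach that TCP pose
import sys
from h import *
def tgt(tilt,yaw): 
    return R.from_euler('z',yaw,degrees=True)*R.from_euler('x',180,degrees=True)*R.from_euler('y',tilt,degrees=True)
def show():
    s=r.get_state(); np.set_printoptions(precision=4,suppress=True)
    print('t %.2f'%s['clock'],'pos',s['tool_pos'],'rv',R.from_quat(s['eef_rot']).as_matrix()[:,2],'F',s['contact_force'],'M',s['moment'],'open mm %.1f'%(s['opening']*88)); return s
if __name__=='__main__':
    s=show()
    if len(sys.argv)>3:
        a=[float(v) for v in sys.argv[1:]]; tilt=a[3] if len(a)>3 else 0; yaw=a[4] if len(a)>4 else 23.43
        C=R.from_quat(s['eef_rot']); T=tgt(tilt,yaw)
        print('travel',np.round(C.inv().apply(np.array(a[:3])-s['tool_pos'])/.15,4),'rot',np.round((C.inv()*T).as_rotvec()/np.pi,4))
E
python3 go.py .4355 -.264 .06; python3 go.py .4355 -.264 .003
```

```text
t 3.00 pos [ 0.2485 -0.5735  0.2388] rv [ 0.     -0.0001 -1.    ] F [ 0.7064  0.0371 -0.1534] M [-0.0248  0.0025  0.0207] open mm 87.9
travel [ 1.9646 -1.3978  1.1914] rot [ 0.  0. -0.]
t 3.00 pos [ 0.2485 -0.5735  0.2388] rv [ 0.     -0.0001 -1.    ] F [ 0.7064  0.0371 -0.1534] M [-0.0248  0.0025  0.0207] open mm 87.9
travel [ 1.9646 -1.3978  1.5714] rot [ 0.  0. -0.]
```

Call:
play_rows([
  {"delta_rot": [0,0,0],"travel": [1,-0.7,0.6],"gripper": 1},
  {"delta_rot": [0,0,0],"travel": [1,-0.7,0.6],"gripper": 1},
  {"delta_rot": [0,0,0],"travel": [1,-0.7,0.6],"gripper": 1},
  {"delta_rot": [0,0,0],"travel": [1,-0.7,0.6],"gripper": 1},
], force=45)

```text
clock: 3.5
tool_pos: [0.3465, -0.4129, 0.1475]
eef_rot: [0.979, 0.206, 0.0, -0.002]
contact_force: [-0.3, -0.2, 0.5]
opening: 1.001
```

Call:
play_rows([
  {"delta_rot": [0,0,0],"travel": [0.96,-0.69,0.58],"gripper": 1},
  {"delta_rot": [0,0,0],"travel": [0.96,-0.69,0.58],"gripper": 1},
  {"delta_rot": [0,0,0],"travel": [0.96,-0.69,0.58],"gripper": 1},
  {"delta_rot": [0,0,0],"travel": [0.96,-0.69,0.58],"gripper": 1},
  {"delta_rot": [0,0,0],"travel": [0.96,-0.69,0.58],"gripper": 1},
])

```text
clock: 4.12
tool_pos: [0.4356, -0.266, 0.0617]
eef_rot: [0.979, 0.203, -0.0, 0.0]
contact_force: [-0.7, -1.1, -0.2]
opening: 1.004
```

```bash
python3 go.py .4355 -.264 .003
```

```text
t 4.12 pos [ 0.4356 -0.266   0.0617] rv [-0.0001 -0.001  -1.    ] F [-0.7039 -1.0635 -0.2158] M [-0.0888  0.047  -0.0523] open mm 88.3
travel [ 0.0048 -0.0128  0.3914] rot [0.0003 0.0001 0.0001]
```

Call:
play_rows([
  {"delta_rot": [0,0,0],"travel": [0.005,-0.01,0.39],"gripper": 1},
  {"delta_rot": [0,0,0],"travel": [0.005,-0.01,0.39],"gripper": 1},
  {"delta_rot": [0,0,0],"travel": [0.005,-0.01,0.39],"gripper": -0.3},
  {"delta_rot": [0,0,0],"travel": [0.005,-0.01,0.39],"gripper": -0.4},
  {"delta_rot": [0,0,0],"travel": [0.005,-0.01,0.39],"gripper": -1},
  {"delta_rot": [0,0,0],"travel": [0.005,-0.01,0.39],"gripper": -1},
  {"delta_rot": [0,0,0],"travel": [0.005,-0.01,0.39],"gripper": -1},
  {"delta_rot": [0,0,0],"travel": [0.005,-0.01,0.39],"gripper": -1},
])

```text
clock: 5.12
tool_pos: [0.4355, -0.2636, 0.0032]
eef_rot: [0.979, 0.203, 0.0, 0.0]
contact_force: [0.6, 0.2, 0.1]
opening: 0.339
```

```bash
python3 go.py .6103 -.0359 .165 -3
python3 - <<'E'
from h import *
s=snap('top'); save(s,'t2.png'); c=s['color'][180:360,360:520,::-1]; cv2.imwrite('pics/t2c.png',cv2.resize(c,(640,720)[:2] if 0 else (533,600),interpolation=3))
E
```

```text
t 5.12 pos [ 0.4355 -0.2636  0.0032] rv [ 0.     -0.0001 -1.    ] F [0.6231 0.2466 0.0524] M [ 0.0156 -0.0213  0.0441] open mm 29.8
travel [ 1.673  -0.9294 -1.0784] rot [ 0.     -0.0167  0.    ]
```

Call:
play_rows([
  {"delta_rot": [0,0,0],"travel": [0.1,-0.1,-0.4],"gripper": -1},
  {"delta_rot": [0,0,0],"travel": [0.84,-0.46,-1],"gripper": -1},
  {"delta_rot": [0,-0.0167,0],"travel": [0.84,-0.46,-1],"gripper": -1},
  {"delta_rot": [0,-0.0167,0],"travel": [0.84,-0.46,-1],"gripper": -1},
  {"delta_rot": [0,-0.0167,0],"travel": [0.84,-0.46,-1],"gripper": -1},
  {"delta_rot": [0,-0.0167,0],"travel": [0.84,-0.46,-1],"gripper": -1},
])

```text
clock: 5.92
tool_pos: [0.5215, -0.1517, 0.1523]
eef_rot: [0.979, 0.202, -0.027, 0.005]
contact_force: [0.6, -0.9, -0.6]
opening: 0.326
```

```bash
python3 go.py .6103 -.0359 .156 -3
```

```text
t 5.92 pos [ 0.5215 -0.1517  0.1523] rv [-0.0514 -0.0216 -0.9984] F [ 0.6329 -0.9123 -0.6063] M [ 0.0232 -0.0698 -0.0567] open mm 28.7
travel [ 0.8467 -0.475  -0.0719] rot [-0.0002  0.0011 -0.0006]
```

Call:
play_rows([
  {"delta_rot": [0,0.001,0],"travel": [0.845,-0.475,-0.07],"gripper": -1},
  {"delta_rot": [0,0.001,0],"travel": [0.845,-0.475,-0.07],"gripper": -1},
  {"delta_rot": [0,0.001,0],"travel": [0.845,-0.475,-0.07],"gripper": -1},
  {"delta_rot": [0,0.001,0],"travel": [0.845,-0.475,-0.07],"gripper": -1},
  {"delta_rot": [0,0.001,0],"travel": [0.845,-0.475,-0.07],"gripper": -1},
  {"delta_rot": [0,0.001,0],"travel": [0.845,-0.475,-0.07],"gripper": -1},
])

```text
clock: 6.68
tool_pos: [0.6107, -0.0371, 0.1568]
eef_rot: [0.979, 0.201, -0.025, 0.006]
contact_force: [0.6, -0.5, 0.1]
opening: 0.323
```

```bash
python3 go.py .6103 -.0359 .149 -3
python3 - <<'E'
from h import *
s=snap('scene'); t=snap('top'); save(s,'s3.png')
def crop(s):
    u,v=proj(s,[.61,-.036,.13]).astype(int); print(u,v, 'tip',proj(s,[.6103,-.0359,.139]),'seat',proj(s,[.6075,-.037,.083]),'TCP',proj(s,[.6103,-.0359,.156]))
    return cv2.resize(s['color'][v-30:v+30,u-40:u+40,::-1],(400,300),interpolation=2)
cv2.imwrite('pics/c3.png',np.hstack([crop(s),crop(t)]))
E
```

```text
t 6.67 pos [ 0.6107 -0.0371  0.1568] rv [-0.047  -0.0209 -0.9987] F [ 0.5528 -0.5224  0.0856] M [ 0.0241 -0.0612 -0.0116] open mm 28.5
travel [ 0.0036 -0.0082  0.0518] rot [ 0.0002 -0.0003 -0.0012]
296 249 tip [296.08302439 247.47777926] seat [297.2800592  259.67381684] TCP [295.73337571 243.21128275]
327 181 tip [327.77361182 180.433413  ] seat [327.77682476 186.97301985] TCP [327.95648343 178.77601874]
```

View pics/c3.png

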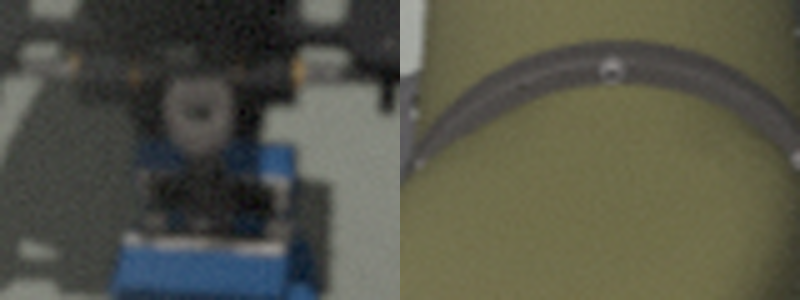

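Call:
play_rows([
  {"delta_rot": [0,0,0],"travel": [0.001,-0.005,0.03],"gripper": -1},
  {"delta_rot": [0,0,0],"travel": [0.001,-0.005,0.06],"gripper": -1},
  {"delta_rot": [0,0,0],"travel": [0.001,-0.005,0.08],"gripper": -1},
  {"delta_rot": [0,0,0],"travel": [0.001,-0.005,0.09],"gripper": -1},
  {"delta_rot": [0,0,0],"travel": [0.001,-0.005,0.1],"gripper": -1},
  {"delta_rot": [0,0,0],"travel": [0.001,-0.005,0.107],"gripper": -1},
  {"delta_rot": [0,0,0],"travel": [0.001,-0.005,0.107],"gripper": -1},
])

```text
clock: 7.65
tool_pos: [0.6113, -0.0342, 0.1412]
eef_rot: [0.979, 0.203, -0.024, 0.005]
contact_force: [-0.2, -0.4, 0.8]
opening: 0.322
```

```bash
python3 go.py
```

```text
t 7.65 pos [ 0.6113 -0.0342  0.1412] rv [-0.0446 -0.02   -0.9988] F [-0.1972 -0.4065  0.8147] M [-0.0724 -0.0926 -0.0431] open mm 28.3
```

Call:
play_rows([
  {"delta_rot": [0,0,0],"travel": [0,0,0.01],"gripper": -1},
  {"delta_rot": [0,0,0],"travel": [0,0,0.02],"gripper": -1},
  {"delta_rot": [0,0,0],"travel": [0,0,0.02],"gripper": -1},
])

```text
clock: 8.02
tool_pos: [0.6115, -0.0349, 0.1383]
eef_rot: [0.979, 0.203, -0.024, 0.006]
contact_force: [0.1, -2.1, 1.8]
opening: 0.32
```

```bash
python3 go.py;python3 go.py
```

```text
t 8.03 pos [ 0.6115 -0.0349  0.1383] rv [-0.0438 -0.0208 -0.9988] F [ 0.0829 -2.0632  1.8252] M [-0.4808 -0.2824  0.0519] open mm 28.1
t 8.03 pos [ 0.6115 -0.0349  0.1383] rv [-0.0438 -0.0208 -0.9988] F [ 0.0829 -2.0632  1.8252] M [-0.4808 -0.2824  0.0519] open mm 28.1
```

Call:
play_rows([
  {"delta_rot": [0,0,0],"travel": [0,0.007,0.01],"gripper": -1},
  {"delta_rot": [0,0,0],"travel": [0,0.007,0.03],"gripper": -1},
  {"delta_rot": [0,0,0],"travel": [0,0.007,0.04],"gripper": -1},
  {"delta_rot": [0,0,0],"travel": [0,0.007,0.04],"gripper": -1},
])

```text
clock: 8.52
tool_pos: [0.6109, -0.0353, 0.1316]
eef_rot: [0.979, 0.203, -0.024, 0.005]
contact_force: [1.2, -3.1, -2.0]
opening: 0.325
```

```bash
python3 go.py
```

```text
t 8.53 pos [ 0.6109 -0.0353  0.1316] rv [-0.0457 -0.0199 -0.9988] F [ 1.192  -3.1353 -1.9751] M [-0.5074 -0.3112  0.057 ] open mm 28.6
```

Call:
play_rows([
  {"delta_rot": [0,0,0],"travel": [0,0.008,0.01],"gripper": -1},
  {"delta_rot": [0,0,0],"travel": [0,0.008,0.02],"gripper": -1},
  {"delta_rot": [0,0,0],"travel": [0,0.008,0.02],"gripper": -1},
])

```text
clock: 8.9
tool_pos: [0.6111, -0.0357, 0.1288]
eef_rot: [0.979, 0.203, -0.024, 0.005]
contact_force: [0.3, -0.7, -0.6]
opening: 0.324
```

```bash
python3 go.py
```

```text
t 8.90 pos [ 0.6111 -0.0357  0.1288] rv [-0.046  -0.0191 -0.9988] F [ 0.2599 -0.7139 -0.594 ] M [-0.0469 -0.024   0.0179] open mm 28.6
```

Call:
play_rows([
  {"delta_rot": [0,0,0],"travel": [0,0.001,0.02],"gripper": -1},
  {"delta_rot": [0,0,0],"travel": [0,0.001,0.035],"gripper": -1},
  {"delta_rot": [0,0,0],"travel": [0,0.001,0.045],"gripper": -1},
  {"delta_rot": [0,0,0],"travel": [0,0.001,0.055],"gripper": -1},
  {"delta_rot": [0,0,0],"travel": [0,0.001,0.055],"gripper": -1},
], force=55)

```text
clock: 9.52
tool_pos: [0.611, -0.0368, 0.1206]
eef_rot: [0.979, 0.203, -0.024, 0.005]
contact_force: [0.2, -1.3, 0.2]
opening: 0.322
```

```bash
python3 go.py
```

```text
t 9.53 pos [ 0.611  -0.0368  0.1206] rv [-0.0454 -0.0199 -0.9988] F [ 0.1561 -1.3077  0.1806] M [-0.1964 -0.0266 -0.0143] open mm 28.4
```

Call:
play_rows([
  {"delta_rot": [0,0,0],"travel": [0,0.003,0.01],"gripper": -1},
  {"delta_rot": [0,0,0],"travel": [0,0.003,0.025],"gripper": -1},
  {"delta_rot": [0,0,0],"travel": [0,0.003,0.025],"gripper": -1},
])

```text
clock: 9.9
tool_pos: [0.6109, -0.0369, 0.1166]
eef_rot: [0.979, 0.203, -0.024, 0.005]
contact_force: [-0.1, -0.6, -1.1]
opening: 0.323
```

```bash
python3 go.py
```

```text
t 9.90 pos [ 0.6109 -0.0369  0.1166] rv [-0.0458 -0.0196 -0.9988] F [-0.133  -0.5548 -1.1131] M [-0.0353  0.0155  0.0013] open mm 28.5
```

```bash
cat > look.py <<'E'
import sys
from h import *
s=snap('scene'); a=int(sys.argv[2]) if len(sys.argv)>2 else 24
u,v=proj(s,[.61,-.036,.12]).astype(int)
cv2.imwrite('pics/'+sys.argv[1],cv2.resize(s['color'][v-a:v+a,u-a*4//3:u+a*4//3,::-1],(640,480),interpolation=2))
print(u,v,[proj(s,[.6109,-.0369,z]) for z in (.083,.1136,.1316,.139)])
E
python3 look.py c4.png
```

```text
296 251 [array([296.67329624, 260.81298327]), array([296.078503  , 253.69435112]), array([295.71531758, 249.34894957]), array([295.56302205, 247.52707179])]
```

View pics/c4.png

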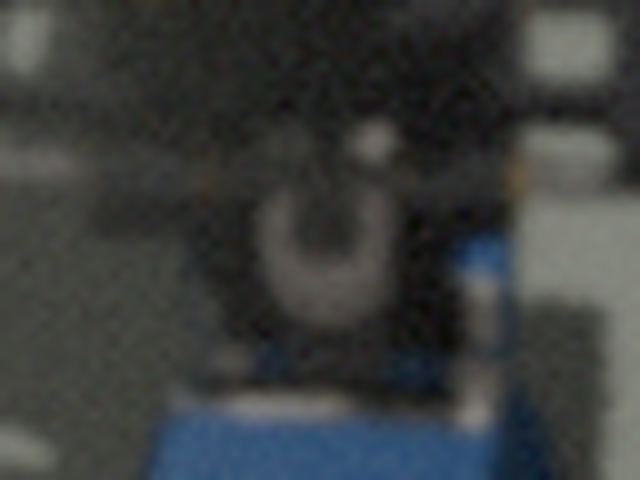

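Call:
play_rows([
  {"delta_rot": [0,0,0],"travel": [0,0.002,0.013],"gripper": -1},
  {"delta_rot": [0,0,0],"travel": [0,0.002,0.026],"gripper": -1},
  {"delta_rot": [0,0,0],"travel": [0,0.002,0.04],"gripper": -1},
])

```text
clock: 10.32
tool_pos: [0.6108, -0.0372, 0.111]
eef_rot: [0.979, 0.203, -0.024, 0.005]
contact_force: [-1.3, -0.5, 2.3]
opening: 0.323
```

```bash
python3 go.py
```

```text
t 10.32 pos [ 0.6108 -0.0372  0.111 ] rv [-0.0454 -0.0194 -0.9988] F [-1.2618 -0.4547  2.3142] M [ 0.1398  0.3276 -0.0131] open mm 28.4
```

Call:
play_rows([
  {"delta_rot": [0,0,0],"travel": [-0.003,0.001,0.013],"gripper": -1},
  {"delta_rot": [0,0,0],"travel": [-0.003,0.001,0.026],"gripper": -1},
  {"delta_rot": [0,0,0],"travel": [-0.003,0.001,0.035],"gripper": -1},
])

```text
clock: 10.7
tool_pos: [0.6105, -0.0375, 0.1057]
eef_rot: [0.979, 0.203, -0.024, 0.005]
contact_force: [-0.7, 1.8, 2.1]
opening: 0.32
```

```bash
python3 go.py
```

```text
t 10.70 pos [ 0.6105 -0.0375  0.1057] rv [-0.045  -0.0193 -0.9988] F [-0.7078  1.7595  2.1081] M [0.2309 0.1371 0.0221] open mm 28.1
```

Call:
play_rows([
  {"delta_rot": [0,0,0],"travel": [-0.001,-0.004,0.013],"gripper": -1},
  {"delta_rot": [0,0,0],"travel": [-0.001,-0.004,0.026],"gripper": -1},
  {"delta_rot": [0,0,0],"travel": [-0.001,-0.004,0.035],"gripper": -1},
])

```text
clock: 11.08
tool_pos: [0.6098, -0.0378, 0.1003]
eef_rot: [0.979, 0.203, -0.024, 0.005]
contact_force: [0.1, 0.9, -0.4]
opening: 0.323
```

```bash
python3 go.py
```

```text
t 11.07 pos [ 0.6098 -0.0378  0.1003] rv [-0.0452 -0.0201 -0.9988] F [ 0.0816  0.8775 -0.3819] M [ 0.0601 -0.0475 -0.0298] open mm 28.4
```

Call:
play_rows([
  {"delta_rot": [0,0,0],"travel": [-0.001,-0.003,0.015],"gripper": -1},
  {"delta_rot": [0,0,0],"travel": [-0.001,-0.003,0.03],"gripper": -1},
  {"delta_rot": [0,0,0],"travel": [-0.001,-0.003,0.04],"gripper": -1},
])

```text
clock: 11.45
tool_pos: [0.6096, -0.0374, 0.0948]
eef_rot: [0.979, 0.203, -0.024, 0.005]
contact_force: [0.9, -1.0, 2.5]
opening: 0.318
```

```bash
python3 go.py; python3 look.py c5.png
```

```text
t 11.45 pos [ 0.6096 -0.0374  0.0948] rv [-0.0442 -0.02   -0.9988] F [ 0.9448 -0.9902  2.4529] M [-0.1199 -0.0774  0.0115] open mm 28.0
296 251 [array([296.67329624, 260.81298327]), array([296.078503  , 253.69435112]), array([295.71531758, 249.34894957]), array([295.56302205, 247.52707179])]
```

View pics/c5.png

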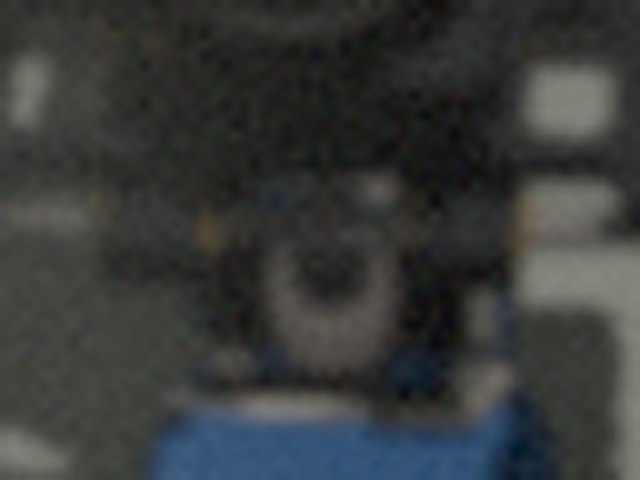

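Call:
play_rows([
  {"delta_rot": [0,0,0],"travel": [-0.001,0.001,0.012],"gripper": -1},
  {"delta_rot": [0,0,0],"travel": [-0.001,0.001,0.024],"gripper": -1},
  {"delta_rot": [0,0,0],"travel": [-0.001,0.001,0.035],"gripper": -1},
])

```text
clock: 11.88
tool_pos: [0.6093, -0.0375, 0.0894]
eef_rot: [0.979, 0.203, -0.024, 0.005]
contact_force: [0.9, -0.8, 2.6]
opening: 0.323
```

```bash
python3 go.py
```

```text
t 11.88 pos [ 0.6093 -0.0375  0.0894] rv [-0.0444 -0.0197 -0.9988] F [ 0.9024 -0.8187  2.6098] M [-0.1303 -0.2946  0.0109] open mm 28.4
```

Call:
play_rows([
  {"delta_rot": [0,0,0],"travel": [-0.001,0.001,0.01],"gripper": -1},
  {"delta_rot": [0,0,0],"travel": [-0.001,0.001,0.02],"gripper": -1},
  {"delta_rot": [0,0,0],"travel": [-0.001,0.001,0.02],"gripper": -1},
])

```text
clock: 12.25
tool_pos: [0.609, -0.0376, 0.0862]
eef_rot: [0.979, 0.203, -0.024, 0.005]
contact_force: [3.7, 0.3, 1.0]
opening: 0.32
```

```bash
python3 go.py
```

```text
t 12.25 pos [ 0.609  -0.0376  0.0862] rv [-0.0445 -0.0196 -0.9988] F [3.6952 0.2762 0.9694] M [-0.0939 -0.6149  0.0739] open mm 28.2
```

Call:
play_rows([
  {"delta_rot": [0,0,0],"travel": [0.004,0,0.005],"gripper": -1},
  {"delta_rot": [0,0,0],"travel": [0.005,0,0.01],"gripper": -1},
  {"delta_rot": [0,0,0],"travel": [0.005,0,0.01],"gripper": -1},
])

```text
clock: 12.62
tool_pos: [0.6091, -0.0377, 0.086]
eef_rot: [0.979, 0.203, -0.024, 0.005]
contact_force: [-1.2, 0.2, 10.0]
opening: 0.322
```

```bash
python3 go.py
```

```text
t 12.62 pos [ 0.6091 -0.0377  0.086 ] rv [-0.0454 -0.0199 -0.9988] F [-1.1828  0.2035  9.9798] M [-0.1846  0.1535 -0.0212] open mm 28.4
```

Call:
play_rows([
  {"delta_rot": [0,0,0],"travel": [0,0,0.006],"gripper": -1},
  {"delta_rot": [0,0,0],"travel": [0,0,0.008],"gripper": -1},
  {"delta_rot": [0,0,0],"travel": [0,0,0.008],"gripper": -1},
])

```text
clock: 13.0
tool_pos: [0.6092, -0.0376, 0.0858]
eef_rot: [0.979, 0.203, -0.024, 0.005]
contact_force: [-2.2, 0.3, 18.2]
opening: 0.321
```

```bash
python3 go.py
```

```text
t 13.00 pos [ 0.6092 -0.0376  0.0858] rv [-0.0449 -0.0198 -0.9988] F [-2.1965  0.3312 18.2084] M [-0.0452  0.6036  0.0278] open mm 28.3
```

Call:
play_rows([
  {"delta_rot": [0,0,0],"travel": [0,0,-0.016],"gripper": -1},
  {"delta_rot": [0,0,0],"travel": [0,0,-0.016],"gripper": 0.3},
  {"delta_rot": [0,0,0],"travel": [0,0,-0.016],"gripper": 0.3},
  {"delta_rot": [0,0,0],"travel": [0,0,-0.016],"gripper": 0.3},
  {"delta_rot": [0,0,0],"travel": [0,0,-0.25],"gripper": 0.3},
  {"delta_rot": [0,0,0],"travel": [0,0,-0.5],"gripper": 0.3},
  {"delta_rot": [0,0,0],"travel": [0,0,-0.5],"gripper": 0.3},
  {"delta_rot": [0,0,0],"travel": [0,0,-0.5],"gripper": 0.3},
])

```text
clock: 14.0
tool_pos: [0.6119, -0.0359, 0.1579]
eef_rot: [0.979, 0.203, -0.025, 0.005]
contact_force: [0.4, -0.1, 0.1]
opening: 0.651
```

```bash
python3 go.py .604 -.2575 .06; python3 go.py .604 -.2575 .0015
```

```text
t 14.00 pos [ 0.6119 -0.0359  0.1579] rv [-0.0468 -0.0196 -0.9987] F [ 0.3709 -0.132   0.1162] M [ 0.0375 -0.07   -0.0232] open mm 57.3
travel [-0.6016  1.335   0.6831] rot [-0.0002  0.0161 -0.    ]
t 14.00 pos [ 0.6119 -0.0359  0.1579] rv [-0.0468 -0.0196 -0.9987] F [ 0.3709 -0.132   0.1162] M [ 0.0375 -0.07   -0.0232] open mm 57.3
travel [-0.5818  1.3352  1.0726] rot [-0.0002  0.0161 -0.    ]
```

Call:
play_rows([
  {"delta_rot": [0,0.016,0],"travel": [-0.44,0.98,0.1],"gripper": 0.5},
  {"delta_rot": [0,0.016,0],"travel": [-0.44,0.98,0.1],"gripper": 0.5},
  {"delta_rot": [0,0.016,0],"travel": [-0.44,0.98,0.1],"gripper": 0.5},
  {"delta_rot": [0,0.016,0],"travel": [-0.44,0.98,0.1],"gripper": 0.5},
])

```text
clock: 14.5
tool_pos: [0.6075, -0.2023, 0.145]
eef_rot: [0.98, 0.2, -0.002, 0.001]
contact_force: [-0.2, 0.7, 0.5]
opening: 0.752
```

```bash
python3 go.py .604 -.2575 .0015
python3 - <<'E'
from h import *
np.set_printoptions(precision=4,suppress=True)
for c in ('scene','top'):
    s=snap(c); save(s,c+'6.png'); o,M=pose(s); u0,v0=proj(s,[.606,-.034,.1]).astype(int)
    vs,us=np.mgrid[v0-25:v0+26,u0-25:u0+26]
    P=np.array([o+M@ray(s,(u,v))*s['z_map'][v,u] for u,v in zip(us.ravel(),vs.ravel())])
    t=P[(P[:,2]>.133)&(P[:,2]<.15)]; print(c,'tip',len(t),t.mean(0),(t.min(0)+t.max(0))/2)
    t=P[(P[:,2]>.096)&(P[:,2]<.106)&(np.hypot(P[:,0]-.609,P[:,1]+.037)<.022)]; print('  spacer top',len(t),t.mean(0),(t.min(0)+t.max(0))/2,t.max(0)-t.min(0))
    cv2.imwrite('pics/%s6c.png'%c,cv2.resize(s['color'][v0-25:v0+25,u0-25:u0+25,::-1],(400,400),interpolation=2))
cv2.imwrite('pics/c6.png',np.hstack([cv2.imread('pics/scene6c.png'),cv2.imread('pics/top6c.png')]))
E
```

```text
t 14.50 pos [ 0.6075 -0.2023  0.145 ] rv [-0.0029 -0.0018 -1.    ] F [-0.2406  0.663   0.5412] M [ 0.0348 -0.0024 -0.0383] open mm 66.1
travel [-0.1623  0.3292  0.9571] rot [ 0.0002  0.0011 -0.0023]
scene tip 41 [ 0.6114 -0.0361  0.1384] [ 0.6114 -0.0365  0.1383]
  spacer top 78 [ 0.613  -0.0354  0.101 ] [ 0.6099 -0.0381  0.1011] [0.0295 0.0304 0.0094]
top tip 59 [ 0.6094 -0.0355  0.1387] [ 0.6091 -0.0355  0.1385]
  spacer top 103 [ 0.6039 -0.0359  0.1011] [ 0.6065 -0.0361  0.1011] [0.0274 0.0286 0.0095]
```

View pics/c6.png

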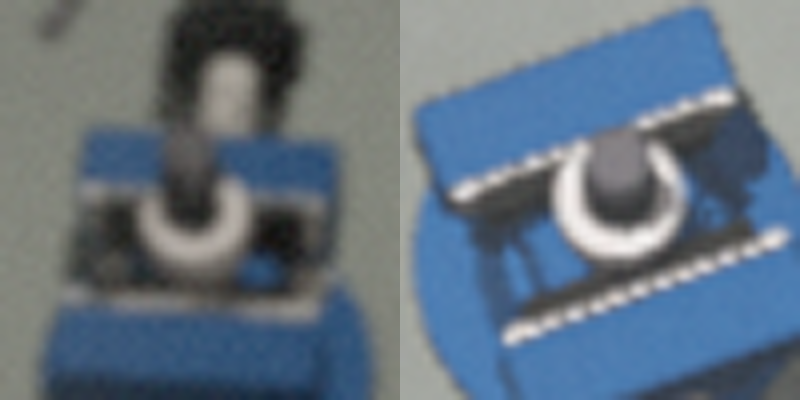

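Call:
play_rows([
  {"delta_rot": [0,0.0005,-0.001],"travel": [-0.15,0.34,0.8],"gripper": 0.5},
  {"delta_rot": [0,0.0005,-0.001],"travel": [-0.15,0.34,0.8],"gripper": 0.5},
  {"delta_rot": [0,0.0005,-0.001],"travel": [-0.15,0.34,0.8],"gripper": 0.5},
  {"delta_rot": [0,0.0005,-0.001],"travel": [-0.15,0.34,0.8],"gripper": 0.5},
])

```text
clock: 15.1
tool_pos: [0.6106, -0.2506, 0.0273]
eef_rot: [0.979, 0.206, 0.002, -0.001]
contact_force: [-0.4, -0.0, 0.4]
opening: 0.75
```

```bash
python3 go.py .604 -.2575 .0018
```

```text
t 15.10 pos [ 0.6106 -0.2506  0.0273] rv [ 0.003   0.0027 -1.    ] F [-0.3785 -0.032   0.4467] M [ 0.0429 -0.0075 -0.0157] open mm 66.0
travel [-0.0595  0.0243  0.1695] rot [-0.0004 -0.0012  0.0016]
```

Call:
play_rows([
  {"delta_rot": [0,-0.001,0],"travel": [-0.04,0.02,0.1],"gripper": 0.5},
  {"delta_rot": [0,-0.001,0],"travel": [-0.04,0.02,0.1],"gripper": 0.5},
  {"delta_rot": [0,-0.001,0],"travel": [-0.04,0.02,0.1],"gripper": 0.5},
])

```text
clock: 15.48
tool_pos: [0.6059, -0.258, 0.0126]
eef_rot: [0.979, 0.205, 0.0, 0.0]
contact_force: [-0.5, -0.4, 0.7]
opening: 0.75
```

```bash
python3 go.py .604 -.2575 .0018
```

```text
t 15.47 pos [ 0.6059 -0.258   0.0126] rv [ 0.0006 -0.0005 -1.    ] F [-0.4526 -0.4065  0.6526] M [-0.0385 -0.0431 -0.0015] open mm 66.0
travel [-0.0103 -0.0079  0.0723] rot [ 0.0002 -0.0001  0.0011]
```

Call:
play_rows([
  {"delta_rot": [0,0,0],"travel": [-0.01,-0.005,0.04],"gripper": 0.5},
  {"delta_rot": [0,0,0],"travel": [-0.01,-0.005,0.07],"gripper": 0.5},
  {"delta_rot": [0,0,0],"travel": [-0.01,-0.005,0.07],"gripper": 0.1},
  {"delta_rot": [0,0,0],"travel": [-0.01,-0.005,0.07],"gripper": -1},
  {"delta_rot": [0,0,0],"travel": [-0.01,-0.005,0.07],"gripper": -1},
  {"delta_rot": [0,0,0],"travel": [-0.01,-0.005,0.07],"gripper": -1},
], force=50)

```text
clock: 16.23
tool_pos: [0.6037, -0.2581, 0.0013]
eef_rot: [0.979, 0.205, -0.0, 0.0]
contact_force: [0.3, -0.2, -0.5]
opening: 0.426
```

```bash
python3 go.py .6110 -.0355 .155 -3.2
```

```text
t 16.23 pos [ 0.6037 -0.2581  0.0013] rv [-0.0005 -0.0003 -1.    ] F [ 0.3354 -0.2347 -0.4781] M [-0.0166  0.0291 -0.0079] open mm 37.5
travel [ 0.6384 -1.3404 -1.0248] rot [ 0.     -0.0176  0.001 ]
```

Call:
play_rows([
  {"delta_rot": [0,0,0],"travel": [0,-0.1,-0.4],"gripper": -1},
  {"delta_rot": [0,-0.0176,0],"travel": [0.32,-0.67,-1],"gripper": -1},
  {"delta_rot": [0,-0.0176,0],"travel": [0.32,-0.67,-1],"gripper": -1},
  {"delta_rot": [0,-0.0176,0],"travel": [0.32,-0.67,-1],"gripper": -1},
  {"delta_rot": [0,-0.0176,0],"travel": [0.32,-0.67,-1],"gripper": -1},
  {"delta_rot": [0,-0.0176,0],"travel": [0.32,-0.67,-1],"gripper": -1},
])

```text
clock: 16.98
tool_pos: [0.6061, -0.1489, 0.15]
eef_rot: [0.979, 0.203, -0.029, 0.006]
contact_force: [-0.2, -0.0, -0.1]
opening: 0.428
```

```bash
python3 go.py .6115 -.0354 .150 -3.2
```

```text
t 16.98 pos [ 0.6061 -0.1489  0.15  ] rv [-0.054  -0.0235 -0.9983] F [-0.2231 -0.0437 -0.0669] M [-0.0108 -0.015  -0.055 ] open mm 37.6
travel [ 0.3337 -0.68   -0.0194] rot [0.     0.001  0.0001]
```

Call:
play_rows([
  {"delta_rot": [0,0.001,0],"travel": [0.334,-0.68,-0.02],"gripper": -1},
  {"delta_rot": [0,0.001,0],"travel": [0.334,-0.68,-0.02],"gripper": -1},
  {"delta_rot": [0,0.001,0],"travel": [0.334,-0.68,-0.02],"gripper": -1},
  {"delta_rot": [0,0.001,0],"travel": [0.334,-0.68,-0.02],"gripper": -1},
  {"delta_rot": [0,0.001,0],"travel": [0.334,-0.68,-0.02],"gripper": -1},
])

```text
clock: 17.6
tool_pos: [0.6122, -0.0364, 0.151]
eef_rot: [0.979, 0.203, -0.027, 0.006]
contact_force: [0.3, -0.6, -1.2]
opening: 0.429
```

```bash
python3 go.py .6112 -.0355 .140 -3.2
```

```text
t 17.60 pos [ 0.6122 -0.0364  0.151 ] rv [-0.0494 -0.0229 -0.9985] F [ 0.3021 -0.6141 -1.1638] M [ 0.0328 -0.0642 -0.0327] open mm 37.7
travel [ 0.     -0.0081  0.0735] rot [ 0.0004 -0.0005 -0.0003]
```

Good; descend to the tip and feel.

Call:
play_rows([
  {"delta_rot": [0,0,0],"travel": [0,-0.004,0.03],"gripper": -1},
  {"delta_rot": [0,0,0],"travel": [0,-0.004,0.06],"gripper": -1},
  {"delta_rot": [0,0,0],"travel": [0,-0.004,0.08],"gripper": -1},
  {"delta_rot": [0,0,0],"travel": [0,-0.004,0.09],"gripper": -1},
  {"delta_rot": [0,0,0],"travel": [0,-0.004,0.1],"gripper": -1},
  {"delta_rot": [0,0,0],"travel": [0,-0.004,0.1],"gripper": -1},
])

```text
clock: 18.35
tool_pos: [0.6123, -0.0335, 0.1388]
eef_rot: [0.979, 0.204, -0.025, 0.006]
contact_force: [-3.3, -0.4, 14.8]
opening: 0.429
```

```bash
python3 go.py
```

```text
t 18.35 pos [ 0.6123 -0.0335  0.1388] rv [-0.0464 -0.0218 -0.9987] F [-3.2711 -0.401  14.7902] M [-0.2161  0.7903 -0.0892] open mm 37.7
```

Call:
play_rows([
  {"delta_rot": [0,0,0],"travel": [0,0,-0.02],"gripper": -1},
  {"delta_rot": [0,0,0],"travel": [-0.012,0.009,-0.02],"gripper": -1},
  {"delta_rot": [0,0,0],"travel": [-0.012,0.009,-0.01],"gripper": -1},
  {"delta_rot": [0,0,0],"travel": [-0.012,0.009,0],"gripper": -1},
  {"delta_rot": [0,0,0],"travel": [-0.012,0.009,0.005],"gripper": -1},
  {"delta_rot": [0,0,0],"travel": [-0.012,0.009,0.005],"gripper": -1},
])

```text
clock: 19.1
tool_pos: [0.6117, -0.0351, 0.1381]
eef_rot: [0.979, 0.204, -0.024, 0.006]
contact_force: [-3.0, 0.1, 17.2]
opening: 0.429
```

```bash
python3 go.py
```

```text
t 19.10 pos [ 0.6117 -0.0351  0.1381] rv [-0.0453 -0.0213 -0.9987] F [-2.9718  0.1227 17.2265] M [-0.0168  0.7058 -0.0448] open mm 37.8
```

Call:
play_rows([
  {"delta_rot": [0,0,0],"travel": [0,0,-0.02],"gripper": -1},
  {"delta_rot": [0,0,0],"travel": [-0.011,-0.003,-0.02],"gripper": -1},
  {"delta_rot": [0,0,0],"travel": [-0.011,-0.003,-0.01],"gripper": -1},
  {"delta_rot": [0,0,0],"travel": [-0.011,-0.003,0],"gripper": -1},
  {"delta_rot": [0,0,0],"travel": [-0.011,-0.003,0.002],"gripper": -1},
  {"delta_rot": [0,0,0],"travel": [-0.011,-0.003,0.002],"gripper": -1},
])

```text
clock: 19.85
tool_pos: [0.6087, -0.036, 0.1353]
eef_rot: [0.979, 0.204, -0.026, 0.006]
contact_force: [1.3, -3.2, -1.0]
opening: 0.427
```

```bash
python3 go.py
```

```text
t 19.85 pos [ 0.6087 -0.036   0.1353] rv [-0.0488 -0.0221 -0.9986] F [ 1.2988 -3.2133 -1.0158] M [-0.6173 -0.3294  0.0261] open mm 37.6
```

Call:
play_rows([
  {"delta_rot": [0,0,0],"travel": [0,0.009,0.01],"gripper": -1},
  {"delta_rot": [0,0,0],"travel": [0,0.009,0.03],"gripper": -1},
  {"delta_rot": [0,0,0],"travel": [0,0.009,0.05],"gripper": -1},
  {"delta_rot": [0,0,0],"travel": [0,0.009,0.06],"gripper": -1},
])

```text
clock: 20.35
tool_pos: [0.6087, -0.0365, 0.1263]
eef_rot: [0.979, 0.204, -0.026, 0.005]
contact_force: [-0.2, -1.8, 1.1]
opening: 0.429
```

```bash
python3 go.py
```

```text
t 20.35 pos [ 0.6087 -0.0365  0.1263] rv [-0.0489 -0.021  -0.9986] F [-0.1806 -1.8473  1.1371] M [-0.2897 -0.0972  0.0532] open mm 37.7
```

Call:
play_rows([
  {"delta_rot": [0,0,0],"travel": [0,0.005,0.015],"gripper": -1},
  {"delta_rot": [0,0,0],"travel": [0,0.005,0.03],"gripper": -1},
  {"delta_rot": [0,0,0],"travel": [0,0.005,0.045],"gripper": -1},
  {"delta_rot": [0,0,0],"travel": [0,0.005,0.055],"gripper": -1},
])

```text
clock: 20.85
tool_pos: [0.6088, -0.0378, 0.1185]
eef_rot: [0.979, 0.204, -0.026, 0.006]
contact_force: [-0.4, 0.6, 2.8]
opening: 0.429
```

```bash
python3 go.py
```

```text
t 20.85 pos [ 0.6088 -0.0378  0.1185] rv [-0.0483 -0.0215 -0.9986] F [-0.367   0.6284  2.7514] M [-0.1989  0.1223 -0.0268] open mm 37.8
```

Call:
play_rows([
  {"delta_rot": [0,0,0],"travel": [-0.001,0,0.015],"gripper": -1},
  {"delta_rot": [0,0,0],"travel": [-0.001,0,0.03],"gripper": -1},
  {"delta_rot": [0,0,0],"travel": [-0.001,0,0.045],"gripper": -1},
  {"delta_rot": [0,0,0],"travel": [-0.001,0,0.055],"gripper": -1},
])

```text
clock: 21.35
tool_pos: [0.6081, -0.0374, 0.1097]
eef_rot: [0.978, 0.205, -0.026, 0.005]
contact_force: [1.6, -0.2, -0.5]
opening: 0.431
```

```bash
python3 go.py
```

```text
t 21.35 pos [ 0.6081 -0.0374  0.1097] rv [-0.0488 -0.0208 -0.9986] F [ 1.555  -0.1849 -0.5472] M [ 0.0244 -0.0003 -0.0075] open mm 37.9
```

Call:
play_rows([
  {"delta_rot": [0,0,0],"travel": [0.002,0,0.015],"gripper": -1},
  {"delta_rot": [0,0,0],"travel": [0.002,0,0.03],"gripper": -1},
  {"delta_rot": [0,0,0],"travel": [0.002,0,0.045],"gripper": -1},
  {"delta_rot": [0,0,0],"travel": [0.002,0,0.055],"gripper": -1},
  {"delta_rot": [0,0,0],"travel": [0.002,0,0.055],"gripper": -1},
])

```text
clock: 21.98
tool_pos: [0.6082, -0.0378, 0.1022]
eef_rot: [0.979, 0.204, -0.026, 0.005]
contact_force: [-0.4, -0.1, 2.9]
opening: 0.428
```

```bash
python3 go.py
```

```text
t 21.98 pos [ 0.6082 -0.0378  0.1022] rv [-0.0482 -0.0211 -0.9986] F [-0.3547 -0.1448  2.9273] M [ 0.0818  0.1378 -0.0033] open mm 37.6
```

Just touching at the expected height; press to about 15 N.

Call:
play_rows([
  {"delta_rot": [0,0,0],"travel": [0,0,0.007],"gripper": -1},
  {"delta_rot": [0,0,0],"travel": [0,0,0.013],"gripper": -1},
  {"delta_rot": [0,0,0],"travel": [0,0,0.013],"gripper": -1},
])

```text
clock: 22.35
tool_pos: [0.6083, -0.0378, 0.1019]
eef_rot: [0.979, 0.204, -0.025, 0.005]
contact_force: [-4.1, 1.0, 13.0]
opening: 0.429
```

```bash
python3 go.py
```

```text
t 22.35 pos [ 0.6083 -0.0378  0.1019] rv [-0.0473 -0.0211 -0.9987] F [-4.0605  1.0195 13.0417] M [ 0.172   0.8105 -0.068 ] open mm 37.8
```

Call:
play_rows([
  {"delta_rot": [0,0,0],"travel": [0,0,-0.002],"gripper": -1},
  {"delta_rot": [0,0,0],"travel": [0,0,-0.002],"gripper": 0.4},
  {"delta_rot": [0,0,0],"travel": [0,0,-0.002],"gripper": 0.4},
  {"delta_rot": [0,0,0],"travel": [0,0,-0.002],"gripper": 0.4},
  {"delta_rot": [0,0,0],"travel": [0,0,-0.2],"gripper": 0.4},
  {"delta_rot": [0,0,0],"travel": [0,0,-0.4],"gripper": 0.4},
  {"delta_rot": [0,0,0],"travel": [0,0,-0.4],"gripper": 0.4},
  {"delta_rot": [0,0,0],"travel": [0,0,-0.4],"gripper": 0.4},
])

```text
clock: 23.35
tool_pos: [0.6104, -0.0365, 0.1591]
eef_rot: [0.978, 0.204, -0.026, 0.005]
contact_force: [-0.1, -0.5, -0.7]
opening: 0.701
```

```bash
python3 go.py .441 .2515 .0065
```

```text
t 23.35 pos [ 0.6104 -0.0365  0.1591] rv [-0.0497 -0.0212 -0.9985] F [-0.1138 -0.4913 -0.6604] M [-0.0291 -0.0299 -0.0082] open mm 61.7
travel [-0.2102 -2.2113  1.0314] rot [-0.0001  0.0172  0.001 ]
```

Call:
play_rows([
  {"delta_rot": [0,0.0172,0],"travel": [-0.1,-1,0.05],"gripper": 0.4},
  {"delta_rot": [0,0.0172,0],"travel": [-0.1,-1,0.05],"gripper": 0.4},
  {"delta_rot": [0,0.0172,0],"travel": [-0.1,-1,0.05],"gripper": 0.4},
])

```text
clock: 23.72
tool_pos: [0.5333, 0.0985, 0.1517]
eef_rot: [0.978, 0.207, -0.002, -0.001]
contact_force: [1.2, -0.0, -0.4]
opening: 0.704
```

```bash
python3 go.py .441 .2515 .0065
python3 - <<'E'
from h import *
np.set_printoptions(precision=4,suppress=True)
for c in ('scene','top'):
    s=snap(c); save(s,c+'7.png'); o,M=pose(s); u0,v0=proj(s,[.606,-.034,.1]).astype(int)
    vs,us=np.mgrid[v0-25:v0+26,u0-25:u0+26]
    P=np.array([o+M@ray(s,(u,v))*s['z_map'][v,u] for u,v in zip(us.ravel(),vs.ravel())])
    t=P[(P[:,2]>.133)&(P[:,2]<.15)]; print(c,'tip',len(t),t.mean(0),(t.min(0)+t.max(0))/2)
    t=P[(P[:,2]>.102)&(P[:,2]<.112)&(np.hypot(P[:,0]-.609,P[:,1]+.037)<.026)]; print('  washer top',len(t),np.median(t,0),(t.min(0)+t.max(0))/2,t.max(0)-t.min(0))
E
```

```text
t 23.73 pos [0.5333 0.0985 0.1517] rv [-0.0036  0.0018 -1.    ] F [ 1.245  -0.0213 -0.4272] M [ 0.      0.0115 -0.0067] open mm 62.0
travel [-0.1473 -1.1791  0.9723] rot [-0.001   0.0008  0.0025]
scene tip 40 [ 0.6111 -0.0364  0.138 ] [ 0.6109 -0.0363  0.1377]
  washer top 158 [ 0.6146 -0.032   0.1067] [ 0.6094 -0.037   0.107 ] [0.0394 0.0406 0.0097]
top tip 59 [ 0.6094 -0.0355  0.1387] [ 0.6098 -0.0354  0.138 ]
  washer top 253 [ 0.6053 -0.0351  0.107 ] [ 0.6087 -0.0351  0.1069] [0.0401 0.038  0.0096]
```

Call:
play_rows([
  {"delta_rot": [0,0.0005,0.001],"travel": [-0.13,-1,0.5],"gripper": 0.4},
  {"delta_rot": [0,0.0005,0.001],"travel": [-0.13,-1,0.5],"gripper": 0.4},
  {"delta_rot": [0,0.0005,0.001],"travel": [-0.13,-1,0.5],"gripper": 0.4},
  {"delta_rot": [0,0.0005,0.001],"travel": [-0.13,-1,0.5],"gripper": 0.4},
  {"delta_rot": [0,0.0005,0.001],"travel": [-0.13,-1,0.5],"gripper": 0.4},
])

```text
clock: 24.45
tool_pos: [0.4603, 0.2225, 0.0778]
eef_rot: [0.979, 0.202, 0.002, 0.001]
contact_force: [1.1, 0.6, 0.1]
opening: 0.701
```

```bash
python3 go.py .441 .2515 .0070
```

```text
t 24.45 pos [0.4603 0.2225 0.0778] rv [ 0.0033 -0.0006 -1.    ] F [1.1448 0.5691 0.0828] M [ 0.0102 -0.0488 -0.0021] open mm 61.7
travel [-0.0428 -0.2294  0.4715] rot [ 0.0006 -0.0009 -0.0008]
```

Call:
play_rows([
  {"delta_rot": [0,-0.0009,-0.0005],"travel": [-0.04,-0.225,0.28],"gripper": 0.4},
  {"delta_rot": [0,-0.0009,-0.0005],"travel": [-0.04,-0.225,0.28],"gripper": 0.4},
  {"delta_rot": [0,-0.0009,-0.0005],"travel": [-0.04,-0.225,0.28],"gripper": 0.4},
])

```text
clock: 24.82
tool_pos: [0.4418, 0.2511, 0.0366]
eef_rot: [0.979, 0.202, 0.001, 0.001]
contact_force: [0.4, -0.5, 1.0]
opening: 0.7
```

```bash
python3 go.py .441 .2515 .0070
```

```text
t 24.82 pos [0.4418 0.2511 0.0366] rv [ 0.0016 -0.0011 -1.    ] F [ 0.4199 -0.4515  1.0464] M [-0.0113 -0.0576  0.0055] open mm 61.6
travel [-0.0043 -0.0051  0.1976] rot [ 0.0005 -0.0003 -0.0004]
```

Call:
play_rows([
  {"delta_rot": [0,0,0],"travel": [-0.004,-0.004,0.1],"gripper": 0.4},
  {"delta_rot": [0,0,0],"travel": [-0.004,-0.004,0.197],"gripper": 0.4},
  {"delta_rot": [0,0,0],"travel": [-0.004,-0.004,0.197],"gripper": 0},
  {"delta_rot": [0,0,0],"travel": [-0.004,-0.004,0.197],"gripper": -0.25},
  {"delta_rot": [0,0,0],"travel": [-0.004,-0.004,0.197],"gripper": -1},
  {"delta_rot": [0,0,0],"travel": [-0.004,-0.004,0.197],"gripper": -1},
  {"delta_rot": [0,0,0],"travel": [-0.004,-0.004,0.197],"gripper": -1},
], force=50)

```text
clock: 25.7
tool_pos: [0.4395, 0.2534, 0.0068]
eef_rot: [0.979, 0.204, 0.0, 0.0]
contact_force: [1.1, -0.5, 1.4]
opening: 0.279
```

```bash
python3 go.py .6112 -.0358 .1555 -3.2
```

```text
t 25.70 pos [0.4395 0.2534 0.0068] rv [ 0.0005  0.0001 -1.    ] F [ 1.1169 -0.5206  1.4037] M [-0.0614  0.0329  0.0168] open mm 24.5
travel [ 0.2808  2.2243 -0.9907] rot [ 0.0001 -0.0179  0.0005]
```

Call:
play_rows([
  {"delta_rot": [0,0,0],"travel": [0,0,-0.4],"gripper": -1},
  {"delta_rot": [0,0,0],"travel": [0.05,0.4,-0.8],"gripper": -1},
  {"delta_rot": [-0.004,-0.0179,0],"travel": [0.1,1,-1],"gripper": -1},
  {"delta_rot": [-0.004,-0.0179,0],"travel": [0.1,1,-1],"gripper": -1},
  {"delta_rot": [-0.004,-0.0179,0],"travel": [0.1,1,-1],"gripper": -1},
])

```text
clock: 26.32
tool_pos: [0.5161, 0.1168, 0.1584]
eef_rot: [0.98, 0.2, -0.024, 0.013]
contact_force: [-0.3, 1.1, -0.2]
opening: 0.28
```

```bash
python3 go.py .6112 -.0358 .157 -3.2
```

```text
t 26.32 pos [0.5161 0.1168 0.1584] rv [-0.0414 -0.0356 -0.9985] F [-0.3476  1.135  -0.1874] M [ 0.0532 -0.0343 -0.0039] open mm 24.7
travel [0.1865 1.1842 0.019 ] rot [ 0.0051 -0.0012 -0.0024]
```

Call:
play_rows([
  {"delta_rot": [0,0,0],"travel": [0.15,0.95,-0.01],"gripper": -1},
  {"delta_rot": [0,0,0],"travel": [0.15,0.95,-0.01],"gripper": -1},
  {"delta_rot": [0,0,0],"travel": [0.15,0.95,-0.01],"gripper": -1},
  {"delta_rot": [0,0,0],"travel": [0.15,0.95,-0.01],"gripper": -1},
])

```text
clock: 26.82
tool_pos: [0.5901, 0.0, 0.158]
eef_rot: [0.979, 0.203, -0.027, 0.012]
contact_force: [-1.0, 1.4, -0.1]
opening: 0.279
```

```bash
python3 go.py .6112 -.0358 .157 -3.2
```

```text
t 26.82 pos [0.5901 0.     0.158 ] rv [-0.0477 -0.0336 -0.9983] F [-0.9895  1.4012 -0.0879] M [ 0.0971 -0.0374  0.0399] open mm 24.6
travel [0.0344 0.2749 0.0077] rot [ 0.0038  0.0004 -0.0001]
```

Call:
play_rows([
  {"delta_rot": [0,0,0],"travel": [0.03,0.265,0],"gripper": -1},
  {"delta_rot": [0,0,0],"travel": [0.03,0.265,0],"gripper": -1},
  {"delta_rot": [0,0,0],"travel": [0.03,0.265,0],"gripper": -1},
  {"delta_rot": [0,0,0],"travel": [0.03,0.265,0],"gripper": -1},
])

```text
clock: 27.32
tool_pos: [0.6097, -0.0317, 0.1587]
eef_rot: [0.978, 0.205, -0.027, 0.011]
contact_force: [1.1, 0.8, -1.1]
opening: 0.277
```

```bash
python3 go.py .6105 -.0358 .150 -3.2
```

```text
t 27.32 pos [ 0.6097 -0.0317  0.1587] rv [-0.0476 -0.0324 -0.9983] F [ 1.1257  0.7662 -1.0994] M [ 0.0508 -0.0453 -0.0112] open mm 24.4
travel [-0.0029  0.0264  0.0583] rot [0.0034 0.0003 0.0014]
```

Call:
play_rows([
  {"delta_rot": [0,0,0],"travel": [-0.003,0.022,0.02],"gripper": -1},
  {"delta_rot": [0,0,0],"travel": [-0.003,0.022,0.05],"gripper": -1},
  {"delta_rot": [0,0,0],"travel": [-0.003,0.022,0.07],"gripper": -1},
  {"delta_rot": [0,0,0],"travel": [-0.003,0.022,0.085],"gripper": -1},
  {"delta_rot": [0,0,0],"travel": [-0.003,0.022,0.095],"gripper": -1},
  {"delta_rot": [0,0,0],"travel": [-0.003,0.022,0.095],"gripper": -1},
])

```text
clock: 28.08
tool_pos: [0.6108, -0.0382, 0.1446]
eef_rot: [0.979, 0.204, -0.026, 0.012]
contact_force: [-0.3, -0.7, -0.9]
opening: 0.282
```

```bash
python3 go.py
```

```text
t 28.07 pos [ 0.6108 -0.0382  0.1446] rv [-0.0466 -0.0339 -0.9983] F [-0.3372 -0.7395 -0.9096] M [ 0.0086 -0.0639  0.047 ] open mm 24.8
```

Call:
play_rows([
  {"delta_rot": [0,0,0],"travel": [0.003,-0.012,-0.01],"gripper": -1},
  {"delta_rot": [0,0,0],"travel": [0.003,-0.012,0],"gripper": -1},
  {"delta_rot": [0,0,0],"travel": [0.003,-0.012,0.008],"gripper": -1},
  {"delta_rot": [0,0,0],"travel": [0.003,-0.012,0.008],"gripper": -1},
])

```text
clock: 28.58
tool_pos: [0.6103, -0.0364, 0.1433]
eef_rot: [0.979, 0.204, -0.026, 0.012]
contact_force: [0.2, -1.4, -0.7]
opening: 0.271
```

```bash
python3 go.py
```

```text
t 28.57 pos [ 0.6103 -0.0364  0.1433] rv [-0.0469 -0.0341 -0.9983] F [ 0.1976 -1.4464 -0.7181] M [ 0.0493  0.01   -0.0486] open mm 23.9
```

Bottom is about 2.5 mm below the tip with no load; continue.

Call:
play_rows([
  {"delta_rot": [0,0,0],"travel": [0,0,0.01],"gripper": -1},
  {"delta_rot": [0,0,0],"travel": [0,0,0.02],"gripper": -1},
  {"delta_rot": [0,0,0],"travel": [0,0,0.025],"gripper": -1},
  {"delta_rot": [0,0,0],"travel": [0,0,0.025],"gripper": -1},
])

```text
clock: 29.08
tool_pos: [0.6102, -0.0366, 0.1396]
eef_rot: [0.979, 0.204, -0.026, 0.012]
contact_force: [-0.0, -0.8, -1.4]
opening: 0.281
```

```bash
python3 go.py
```

```text
t 29.07 pos [ 0.6102 -0.0366  0.1396] rv [-0.0466 -0.034  -0.9983] F [-0.031  -0.8099 -1.4152] M [ 0.0553 -0.0048  0.0365] open mm 24.8
```

Call:
play_rows([
  {"delta_rot": [0,0,0],"travel": [0,0,0.02],"gripper": -1},
  {"delta_rot": [0,0,0],"travel": [0,0,0.04],"gripper": -1},
  {"delta_rot": [0,0,0],"travel": [0,0,0.055],"gripper": -1},
  {"delta_rot": [0,0,0],"travel": [0,0,0.07],"gripper": -1},
])

```text
clock: 29.58
tool_pos: [0.6097, -0.0369, 0.129]
eef_rot: [0.979, 0.204, -0.026, 0.012]
contact_force: [0.6, 0.6, -0.2]
opening: 0.279
```

```bash
python3 go.py
```

```text
t 29.57 pos [ 0.6097 -0.0369  0.129 ] rv [-0.0466 -0.034  -0.9983] F [ 0.5613  0.6117 -0.2166] M [ 0.041  -0.0925 -0.0288] open mm 24.5
```

Call:
play_rows([
  {"delta_rot": [0,0,0],"travel": [0,0,0.013],"gripper": -1},
  {"delta_rot": [0,0,0],"travel": [0,0,0.026],"gripper": -1},
  {"delta_rot": [0,0,0],"travel": [0,0,0.04],"gripper": -1},
  {"delta_rot": [0,0,0],"travel": [0,0,0.05],"gripper": -1},
])

```text
clock: 30.08
tool_pos: [0.6091, -0.0376, 0.1217]
eef_rot: [0.979, 0.204, -0.027, 0.012]
contact_force: [-1.2, -0.6, 1.3]
opening: 0.279
```

```bash
python3 go.py
```

```text
t 30.07 pos [ 0.6091 -0.0376  0.1217] rv [-0.047  -0.0345 -0.9983] F [-1.1532 -0.605   1.3121] M [-0.1824  0.2498  0.009 ] open mm 24.6
```

Then 8 mm remain to home (TCP about 0.1138).

Call:
play_rows([
  {"delta_rot": [0,0,0],"travel": [-0.001,0,0.013],"gripper": -1},
  {"delta_rot": [0,0,0],"travel": [-0.001,0,0.026],"gripper": -1},
  {"delta_rot": [0,0,0],"travel": [-0.001,0,0.04],"gripper": -1},
  {"delta_rot": [0,0,0],"travel": [-0.001,0,0.05],"gripper": -1},
  {"delta_rot": [0,0,0],"travel": [-0.001,0,0.055],"gripper": -1},
])

```text
clock: 30.7
tool_pos: [0.6088, -0.0377, 0.1137]
eef_rot: [0.979, 0.204, -0.026, 0.012]
contact_force: [-3.0, -1.5, 7.6]
opening: 0.278
```

```bash
python3 go.py
```

```text
t 30.70 pos [ 0.6088 -0.0377  0.1137] rv [-0.0467 -0.0342 -0.9983] F [-2.9632 -1.4516  7.5744] M [-0.3154  0.6432  0.0483] open mm 24.5
```

Call:
play_rows([
  {"delta_rot": [0,0,0],"travel": [-0.002,0,0.005],"gripper": -1},
  {"delta_rot": [0,0,0],"travel": [-0.002,0,0.009],"gripper": -1},
  {"delta_rot": [0,0,0],"travel": [-0.002,0,0.009],"gripper": -1},
])

```text
clock: 31.08
tool_pos: [0.6089, -0.0377, 0.1136]
eef_rot: [0.979, 0.204, -0.026, 0.012]
contact_force: [-3.8, -1.3, 11.8]
opening: 0.277
```

```bash
python3 go.py
```

```text
t 31.07 pos [ 0.6089 -0.0377  0.1136] rv [-0.0454 -0.034  -0.9984] F [-3.7899 -1.2983 11.818 ] M [-0.1831  0.8378  0.0168] open mm 24.4
```

Call:
play_rows([
  {"delta_rot": [0,0,0],"travel": [-0.002,0,0.007],"gripper": -1},
  {"delta_rot": [0,0,0],"travel": [-0.002,0,0.007],"gripper": -1},
])

```text
clock: 31.32
tool_pos: [0.609, -0.0377, 0.1134]
eef_rot: [0.979, 0.204, -0.025, 0.012]
contact_force: [-4.3, -1.2, 17.2]
opening: 0.281
```

Call:
play_rows([
  {"delta_rot": [0,0,0],"travel": [0.002,0,-0.017],"gripper": -1},
  {"delta_rot": [0,0,0],"travel": [0.002,0,-0.017],"gripper": 0.2},
  {"delta_rot": [0,0,0],"travel": [0.002,0,-0.017],"gripper": 0.2},
  {"delta_rot": [0,0,0],"travel": [0.002,0,-0.017],"gripper": 0.2},
  {"delta_rot": [0,0,0],"travel": [0,0,-0.2],"gripper": 0.2},
  {"delta_rot": [0,0,0],"travel": [0,0,-0.4],"gripper": 0.2},
  {"delta_rot": [0,0,0],"travel": [0,0,-0.4],"gripper": 0.2},
  {"delta_rot": [0,0,0],"travel": [0,1,-0.4],"gripper": 0.2},
  {"delta_rot": [0,0,0],"travel": [0,1,-0.4],"gripper": 0.2},
  {"delta_rot": [0,0,0],"travel": [0,1,-0.4],"gripper": 0.2},
])

```text
clock: 32.58
tool_pos: [0.6706, -0.1789, 0.1716]
eef_rot: [0.979, 0.201, -0.027, 0.013]
contact_force: [0.5, -0.4, -0.6]
opening: 0.603
```

```bash
python3 go.py
python3 - <<'E'
from h import *
np.set_printoptions(precision=4,suppress=True)
I=[]
for c in ('scene','top'):
    s=snap(c); save(s,c+'8.png'); o,M=pose(s); u0,v0=proj(s,[.606,-.034,.11]).astype(int)
    vs,us=np.mgrid[v0-25:v0+26,u0-25:u0+26]
    P=np.array([o+M@ray(s,(u,v))*s['z_map'][v,u] for u,v in zip(us.ravel(),vs.ravel())])
    d=np.hypot(P[:,0]-.609,P[:,1]+.037)
    t=P[P[:,2]>.134]; t=t[t[:,2]<.15]; print(c,'tip',len(t),t.mean(0))
    t=P[(P[:,2]>.122)&(P[:,2]<.1335)&(d<.022)]; print('  sleeve top',len(t),np.median(t,0),np.percentile(t[:,2],[25,75]))
    t=P[(P[:,2]>.102)&(P[:,2]<.117)&(d<.026)]; print('  flange/washer',len(t),np.median(t,0),np.percentile(t[:,2],[25,75]))
    I.append(cv2.resize(s['color'][v0-25:v0+25,u0-25:u0+25,::-1],(400,400),interpolation=2))
cv2.imwrite('pics/c8.png',np.hstack(I))
E
```

```text
t 32.58 pos [ 0.6706 -0.1789  0.1716] rv [-0.0478 -0.037  -0.9982] F [ 0.4618 -0.3821 -0.5728] M [ 0.0177 -0.0849 -0.042 ] open mm 53.0
scene tip 39 [ 0.611  -0.0363  0.1382]
  sleeve top 66 [ 0.6165 -0.0327  0.1287] [0.1271 0.1301]
  flange/washer 126 [ 0.6202 -0.0299  0.1107] [0.1071 0.1129]
top tip 61 [ 0.6091 -0.0355  0.1389]
  sleeve top 98 [ 0.6056 -0.0356  0.1287] [0.127  0.1303]
  flange/washer 176 [ 0.6005 -0.035   0.1111] [0.1076 0.1136]
```

View pics/c8.png

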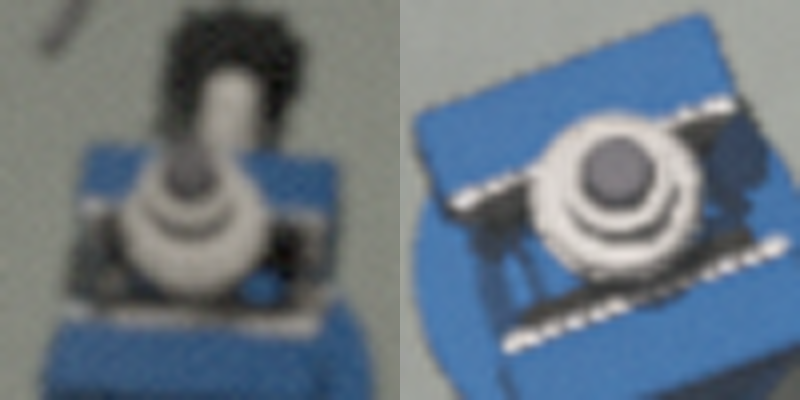

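```bash
python3 -c "
from plant import r
print(r.finish_job())"
```

```text
the job is handed in; nothing more can be done
None
```

The spacer, then the thick washer, then the flanged bushing (flange down) are on the bolt and pressed home, and the job is handed in. It took about 33 s of the 72 s allowed.

**Seating:** Each part met a hard stop at its expected height: the undersides came to about 83, 101 and 107 mm above the chest top. I then pressed each one gently. The highest readings at the wrist were about 18 N on the spacer, 13 N on the washer and 17 N on the bushing.

**Washer start:** The washer first came down off-centre on the bolt's end, at up to 17 N. I lifted it and shifted it twice before it slid on.

**Last check:** With the gripper clear, the depth images put the sleeve top at 129 mm, as expected. The flange and washer points sat at about 107 to 113 mm and the bolt tip had not moved. The picture shows the bolt standing up through the bushing with its flange down.

**Not confirmed:**
- The 5 to 10 N push to enter each O-ring never showed clearly, because I read the force only between moves. Peak loads may therefore have been somewhat higher than these readings.
- The two cameras differed by about 2 mm sideways, which is within their stated calibration.
- I did not check the nut, light and tools in a final picture; the gripper stayed well above them except when picking up the three parts.

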